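Unlid the classroom water bath with the lid lifter

ROBOT

A 6-joint arm with a two-finger parallel gripper is mounted at the origin on the work surface. World frame = base frame: x ahead of the robot, y to its left, z up, the work surface at z = 0. Lengths are in m, angles in rad, forces in N, time in s.
With the tool pointing down it reaches from about 0.225 to 0.875 m from the base axis. Payload 3.4 kg.
Tool frame: the origin (TCP) lies midway between the tips of the shut fingers; the grasp point (between the pads) lies 19 mm behind it (r.grip_depth is the distance from the TCP to the grasp point, in m); z points along the fingers, x is the direction in which the jaws open and shut, and the axes are right-handed (so a half turn about z gives the same grasp; the last joint's range is limited). The gripper opens to 85 mm and grips with 20 to 120 N. Pads are 22 mm wide; open, the fingers measure 114 mm over their backs; the gripper's body (76 mm by 85 mm) begins 54 mm behind the grasp point. The pads swing forward as they close: fully open they stand 13 mm farther back than shut.
Start: joints at [-1.28, 0.276, 1.505, -0, 1.361, -0.121], TCP at [0.23, -0.527, 0.231] pointing down, gripper open.
Joint ranges: [-2.89, 2.89], [-0.75, 2.08], [0.22, 2.7], [-1.18, 4.32], [0.11, 2.71], [-2.7, 2.7]. Speed limits (rad/s): [2.57, 2.57, 3.14, 3.14, 3.14, 3.14].

INTERFACE

Orientations are given as a unit quaternion [w, x, y, z].
In Python, from rig import r, eyes gives the robot as it stands. The module is installed in compiled form; this text tells all that it offers.
- The arm moves only by the tool arm_command, never from a script. Its argument "targets" is a list of rows, each an object of numbers: "jaw": the opening, from -1 (shut) to 1 (fully open); "x", "y", "z": the shift along the world's x, y, z in mm; "rx", "ry", "rz": the turn, a rotation vector about the world's x, y, z in rad. A call has 1 to 10 rows; each row shifts and turns the pose as measured when the row begins; what a row does not reach is not made up. A row lasts 1/8 s, in which the tool goes at most 62.5 mm and 10.7 degrees, less where a joint would pass 70% of its speed; a pose out of reach is approached as far as the arm can. A call with a gripper value outside its range is refused whole. The fingers move at their own pace and stop on an object; "newtons" is the grip in N (left out, the last holds). Time passes only in rows, so rows that do not move let the fingers close. It gives the time, the measured TCP pose, the force and the opening at its end, in the units of the state.
- r.get_obs(): the state, without advancing time (a new reading comes with each control period).
- eyes.get_image(name): name is "side" or "top" or "wrist"; returns the picture (480x640x3 uint8, red, green, blue); there is no depth.
- eyes.get_calibration(name): a dict with "fx", "fy", "cx", "cy" (pixels), "k1" (the pictures are not rectified: a ray, as slopes to the right and down, at radius r is drawn at 1 + k1 r^2 times it, then the intrinsics apply), "view" (4x4, takes a point from world to camera coordinates); the wrist camera has in their place "mount" (4x4, takes a point from camera to tool coordinates, whose origin is the TCP and whose axes are the tool frame's). Camera axes: x right, y down, z forward; pixel columns grow to the right and rows downward; lengths in m; the calibration is good to about 2 mm. A picture is of the moment at which its call begins: read the wrist's pose just before it. get_calibration takes no time and is no camera call.
- r.hand_in(): hands the job in, once; it reports no verdict.
The state is a dict: "time": time; "qpos": joint angles; "joint_vel": joint speeds; "joint_torque": joint torques, N m; "eef_pos": TCP position; "orientation": TCP orientation; "ft_force": force on the tool from outside, world axes, zero at the start; "wrist_torque": the same for the moment, N m; "gripper_width": finger opening in m.
Only numpy, scipy, OpenCV 4.12 (cv2) and the standard library are available. Lean on these libraries where they do the work, as an engineer would, in place of code of your own. Each camera call takes 0.05 s, during which the arm holds its last target. There are 200 camera calls.

TASK

The lid of the steel water bath is hot and must not be touched by the gripper: take the lid lifter from its blue holder, feel its hook in under the lid's loop handle without pressing hard on the lid, lift the lid clear and carry it level to the empty red lid rest, and set it down gently so that it sits fully home. Then unhook the lifter and hang it back upright in its holder, let go, and leave the rack, the beaker and the cup as they stand.

Things in the scene. Friction and masses are not known exactly. Their poses are not given: they have to be found in the camera images.
- bath: Water bath, fixed: a round steel pan (128 mm outside, 118 mm inside) on a white hotplate 165 mm square and 34 mm high with a black dial on one side. Origin under its centre on the table; rim 110 mm up.
- bath_rim (a point): Centre of the bath's open mouth, level with its rim, 110 mm above the table; z up. The lid starts seated on it.
- lid: Hot steel lid: disc 130 mm across, 5 mm thick, with a centred spigot below (8 mm deep, 108 mm across, tapering to 102 mm) that drops into the bath or the rest with about 5 mm play each way. Origin: on its axis at the disc's underside, which lies on the rim. 0.33 to 0.50 kg, centre of mass on the axis. It starts within 2 mm of the bath's centre.
- lid_bar (a point): Middle of the straight bar of the lid's rigid black loop handle, on the lid's axis, 29 mm above the lid's origin, 21 mm free between bar and lid top. The bar is round, 6 mm thick, along this frame's y, 44 mm clear between its two uprights. Caught by the hook within 5 mm of its middle, the lid hangs level; off the middle it tips.
- rest: Lid rest, fixed: an empty shallow red ring, 132 mm outside, 118 mm inside, on a cork foot 148 mm across. Origin under its centre on the table.
- rest_rim (a point): Centre of the rest's mouth, level with its rim, 22 mm above the table, inner floor 14 mm lower. A lid fully home has its origin at this point and lies level, at any yaw.
- holder: Blue lifter holder, fixed; origin on the table below fork, same axes. Base 100 mm wide, from x = -85 to +45 mm. A post 20 by 50 mm stands at x = -72 to -52 mm and carries two level prongs along x, 22 mm apart, 50 mm over both, open at the +x end (33 mm).
- fork (a point): Middle of the fork's top face, 120 mm above the table, where the lifter's collar rests. Low stops (4 mm high) across the prongs at x = -26 and +26 mm leave the collar 5 mm play each way along x. The lifter comes straight up out of the fork and goes back straight down, hook first, hook pointing to +x.
- lifter_grip (a point): Centre of the orange grip of the loose lid lifter (0.18 kg), which hangs upright in the holder: a block 30 mm along x, 24 mm along y, 56 mm high. Below it a collar 36 by 46 mm, 6 mm thick, its underside 34 mm below this point, then a tube 11 by 15 mm that ends 60 mm below this point. The hook points along +x.
- lifter: The same lifter, origin at the middle of its collar's underside. A flat shank (6 mm along x, 12 mm along y) slides in the tube by stiff friction (45 N). Its length is unknown and nothing measures it: the hook's underside lies 88 to 128 mm below lifter_grip. Find it by feel, e.g. touch the lid's top lightly; it keeps its length if not forced.
- lifter_axis (a point): Point on the shank's axis 60 mm below the grip's centre (the tube's mouth). Hook below it: a flat J, 12 mm wide along y; floor 6 mm thick from the shank out to x = 21 mm; lip at x = 15 to 21 mm, 9 mm above the floor, so 15 mm high in all, with a pocket 12 mm wide between the shank's front (x = 3 mm) and the lip.
- rack: Bystander: blue test-tube rack 52 by 170 mm, 75 mm high, tubes standing to 110 mm; origin under its centre, long side along its y. Leave it alone.
- beaker: Bystander: glass beaker, 66 mm across, 85 mm high, origin under its centre. Leave it alone.
- cup: Bystander: small white plastic cup, 56 mm across, 50 mm high, origin under its centre. Leave it alone.
Mind the look-alikes: they are no part of the job. There is more than one size of the lifter; the job needs the smaller.

How it is judged:
By the outcome, as a careful person would: the job done as asked, in the order asked, and still so for the second after the job is handed in, with the robot touching nothing.
It also fails if it takes over 72 s, if anything falls off the work surface, if the arm or the gripper's body presses on something with over 40 N, if the wrist force passes 120 N, or if a joint passes its speed limit or range.

## Working session

There is one attempt and no reset: what is moved stays moved. The work goes in short steps, Python scripts to look and compute and a tool call to move; the robot and the scene stay as the last step left them, time stands still between calls to the robot, and variables do not carry over. Pictures are saved under pics/ and viewed, about 8 in all and at most 12, crops included, and the job is handed in when it is done.

Besides the shell and the picture viewer there is one more tool, called after ">>>" in YAML: its name, and indented under it one key for each argument. arm_command: Moves the arm, as the interface text tells. Its arguments: {"type":"object","properties":{"targets":{"type":"array"},"newtons":{"type":"number"}},"required":["targets"]}

```bash
mkdir -p pics; ls; python3 - <<'E'
from rig import r, eyes
import cv2,numpy as np
np.set_printoptions(precision=4,suppress=True)
print(r.get_obs())
for n in ("side","top","wrist"):
    im=eyes.get_image(n); cv2.imwrite(f"pics/{n}0.png",im[:,:,::-1]); print(n,eyes.get_calibration(n))
E
```

```text
pics
{'time': 0.0, 'qpos': array([-1.28  ,  0.2766,  1.5062, -0.    ,  1.3607, -0.121 ]), 'joint_vel': array([ 0.    , -0.0006, -0.0011,  0.0003, -0.0015,  0.0003]), 'joint_torque': array([  0.0028, -41.6778, -24.5806,   0.0003,   0.0108,   0.    ]), 'eef_pos': array([ 0.23  , -0.5264,  0.2304]), 'orientation': array([-0.0006,  0.8367, -0.5476, -0.0007]), 'ft_force': array([-0.1413, -0.5495, -0.6958]), 'wrist_torque': array([-0.0053, -0.0644, -0.0005]), 'gripper_width': 0.08546634244620009}
side {'fx': 457.5101640369562, 'fy': 457.5101640369562, 'cx': 323.0409226894959, 'cy': 240.6367670098125, 'k1': 0.02709874165399431, 'view': array([[-0.8968, -0.4424,  0.0077,  0.4413],
       [-0.3388,  0.6753, -0.6552,  0.2489],
       [ 0.2846, -0.5902, -0.7554,  0.8131],
       [ 0.    ,  0.    ,  0.    ,  1.    ]])}
top {'fx': 567.1834156327222, 'fy': 567.1834156327222, 'cx': 316.6946589177613, 'cy': 238.24560267125813, 'k1': -0.07992955973003855, 'view': array([[ 0.0242, -0.9997, -0.0023, -0.0209],
       [-0.9964, -0.0239, -0.0812,  0.4943],
       [ 0.0811,  0.0042, -0.9967,  1.3488],
       [ 0.    ,  0.    ,  0.    ,  1.    ]])}
wrist {'fx': 421.3958314427769, 'fy': 421.3958314427769, 'cx': 324.950974982615, 'cy': 241.03763357090946, 'k1': -0.09460360833442455, 'mount': array([[ 1.    , -0.0006,  0.0005,  0.0002],
       [ 0.0004,  0.9466,  0.3225, -0.0816],
       [-0.0006, -0.3225,  0.9466, -0.1437],
       [ 0.    ,  0.    ,  0.    ,  1.    ]])}
```

View pics/top0.png

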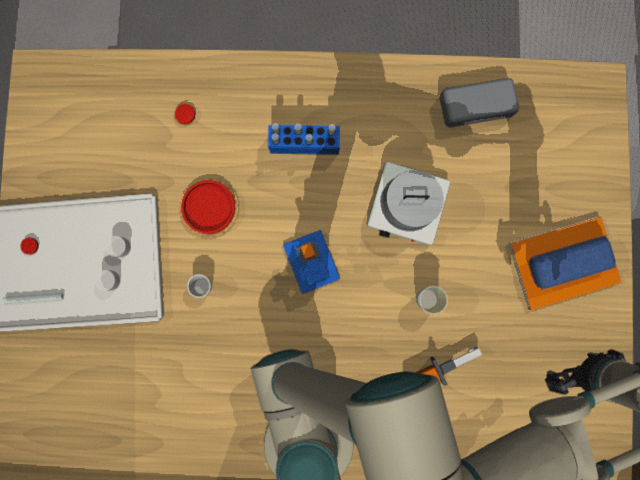

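View pics/side0.png

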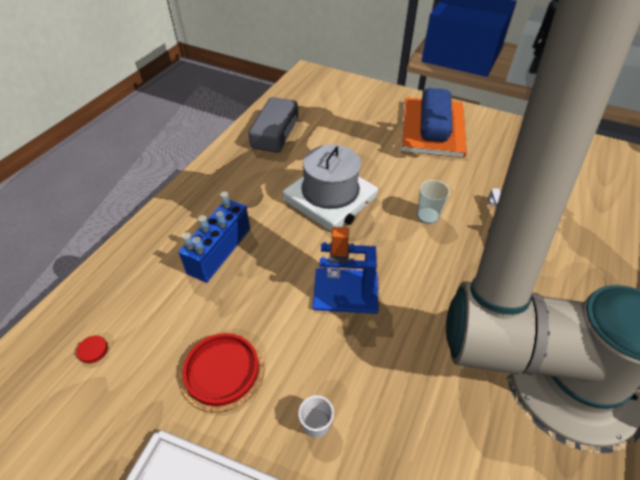

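The two views show these things, by pixel:
- **Lifter in the holder:** orange grip at top (308,251) and side (341,240).
- **Other lifter:** lies on the table at top (440,368). It is the larger look-alike and not in the holder.
- **Other orange or blue things:** an orange book with a blue case at (565,262), and the rack at (304,139).
- **Rest:** red ring at top (208,207). The red look-alikes are caps at (185,113) and (29,245).
- **Bath:** top (410,200).

I choose the upright lifter in the blue holder and will check it in a crop.

```bash
cat > h.py <<'E'
import numpy as np, cv2
from rig import r, eyes
from scipy.spatial.transform import Rotation as R
np.set_printoptions(precision=4,suppress=True)
def cam(n):
    c=eyes.get_calibration(n)
    if 'view' in c: c['T']=np.linalg.inv(c['view'])
    else:
        o=r.get_obs(); q=o['orientation']; T=np.eye(4); T[:3,:3]=R.from_quat(q[[1,2,3,0]]).as_matrix(); T[:3,3]=o['eef_pos']
        c['T']=T@c['mount']
    return c
def ray(c,p):
    d=np.array([(p[0]-c['cx'])/c['fx'],(p[1]-c['cy'])/c['fy']]); s=d.copy()
    for _ in range(10): s=d/(1+c['k1']*(s@s))
    return c['T'][:3,3], c['T'][:3,:3]@np.array([*s,1])
def onz(c,p,z):
    o,d=ray(c,p); return o+d*(z-o[2])/d[2]
def proj(c,P):
    q=np.linalg.inv(c['T'])@np.append(P,1); s=q[:2]/q[2]; s=s*(1+c['k1']*(s@s))
    return np.array([c['cx']+c['fx']*s[0],c['cy']+c['fy']*s[1]])
def cross(c1,p1,c2,p2):
    (o1,d1),(o2,d2)=ray(c1,p1),ray(c2,p2); d1=d1/np.linalg.norm(d1); d2=d2/np.linalg.norm(d2)
    t=np.linalg.lstsq(np.c_[d1,-d2],o2-o1,rcond=None)[0]; a,b=o1+t[0]*d1,o2+t[1]*d2
    return (a+b)/2,np.linalg.norm(a-b)
def mask(im,col,roi):
    hsv=cv2.cvtColor(im,cv2.COLOR_RGB2HSV); h,s,v=cv2.split(hsv)
    m={'orange':(h>=6)&(h<=14)&(s>190),'red':((h<4)|(h>174))&(s>170),'blue':(h>105)&(h<125)&(s>150),'black':v<60}[col]
    m=m.astype(np.uint8)*255; z=np.zeros_like(m); x0,y0,x1,y1=roi; z[y0:y1,x0:x1]=m[y0:y1,x0:x1]
    return z
def big(m): return max(cv2.findContours(m,cv2.RETR_EXTERNAL,cv2.CHAIN_APPROX_NONE)[0],key=cv2.contourArea)
def cen(k): M=cv2.moments(k); return np.array([M['m10'],M['m01']])/M['m00']
E
python3 - <<'E'
from h import *
t=cv2.imread('pics/top0.png')[:,:,::-1].copy(); s=cv2.imread('pics/side0.png')[:,:,::-1].copy()
ct,cs=cam('top'),cam('side')
kt=big(mask(t,'orange',(270,225,345,300))); ks=big(mask(s,'orange',(310,210,370,270)))
print('grip tri',cross(ct,cen(kt),cs,cen(ks)), cv2.minAreaRect(kt),cv2.minAreaRect(ks))
k=big(mask(t,'red',(160,160,250,250))); e=cv2.fitEllipse(k); print('rest top',e,onz(ct,e[0],.022))
k=big(mask(s,'red',(170,320,270,415))); e=cv2.fitEllipse(k); print('rest side',e,onz(cs,e[0],.022))
k=big(mask(t,'blue',(270,220,350,300))); q=cv2.boxPoints(cv2.minAreaRect(k)); print('holder corners z0',[onz(ct,p,.01)[:2] for p in q])
a=cv2.resize(t[140:300,270:460],None,fx=2.6,fy=2.6,interpolation=3);b=cv2.resize(s[130:320,260:400],None,fx=2.19,fy=2.19,interpolation=3)
b=cv2.copyMakeBorder(b,0,max(0,416-b.shape[0]),0,0,0)[:416]
cv2.imwrite('pics/c1.png',np.hstack([a[:416],b])[:,:,::-1]); print(a.shape,b.shape)
E
```

```text
grip tri (array([0.4555, 0.007 , 0.1488]), np.float64(0.0021280975525840708)) ((307.5172424316406, 250.7930908203125), (12.998673439025879, 10.770329475402832), 68.19859313964844) ((339.4277038574219, 241.30152893066406), (14.5331449508667, 27.291250228881836), 3.1798300743103027)
rest top ((207.74313354492188, 206.48440551757812), (51.500160217285156, 51.906497955322266), 72.44770050048828) [0.5656 0.2575 0.022 ]
rest side ((220.09954833984375, 369.0115051269531), (67.60517120361328, 76.77136993408203), 57.396175384521484) [0.5613 0.2654 0.022 ]
holder corners z0 [array([0.4791, 0.0727]), array([ 0.5169, -0.0168]), array([ 0.3995, -0.0659]), array([0.3622, 0.0231])]
(416, 494, 3) (416, 307, 3)
```

View pics/c1.png

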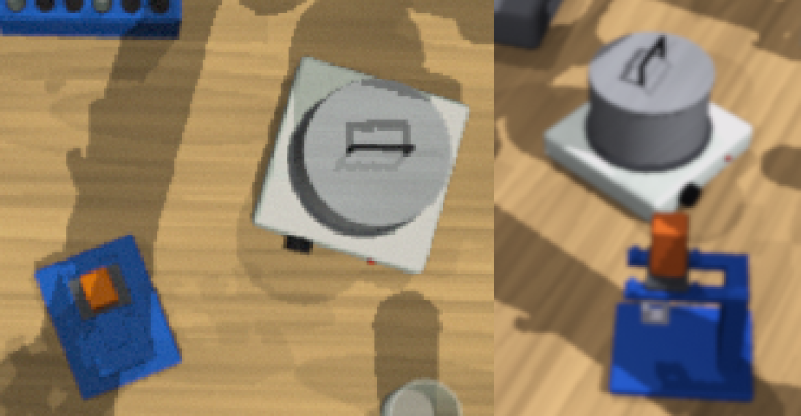

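The crop confirms the small lifter hanging upright in the blue fork. The orange grip is at crop (98,288) and the hook points to +x, away from the post. The lid's bar lies about along world y, from crop (348,149) to (413,149). I'll move above the lifter and look with the wrist camera.

>>> arm_command:
  targets:
    - {"x": 22, "y": 50, "z": 12, "rz": 0.155, "jaw": 1}
    - {"x": 23, "y": 54, "z": 12, "rz": 0.155}
    - {"x": 23, "y": 54, "z": 10, "rz": 0.155}
    - {"x": 23, "y": 54, "z": 8, "rz": 0.155}
    - {"x": 23, "y": 54, "z": 8, "rz": 0.155}
    - {"x": 23, "y": 54, "z": 8, "rz": 0.155}
    - {"x": 23, "y": 54, "z": 8, "rz": 0.155}
    - {"x": 23, "y": 54, "z": 4, "rz": 0.155}
    - {"x": 23, "y": 54, "rz": 0.155}
    - {"x": 20, "y": 52, "rz": 0.155}

```text
validation failed for argument at $.ta...
```

```bash
cat >> h.py <<'E'
def st():
    o=r.get_obs(); q=o['orientation']; M=R.from_quat(q[[1,2,3,0]]).as_matrix()
    print('t %.2f'%o['time'],'tcp',o['eef_pos']*1000,'yaw',np.degrees(np.arctan2(M[1,0],M[0,0])).round(2),'zax',M[:,2],'F',o['ft_force'],'w',round(o['gripper_width']*1000,1)); return o,M
E
python3 - <<'E'
from h import *
st(); ct=cam('top')
for p in [(403.8,197.2),(428.8,197.2)]: print('bar',onz(ct,p,.139))
E
```

```text
t 0.15 tcp [ 230.0161 -526.5638  230.6524] yaw -66.41 zax [-0.0004  0.0013 -1.    ] F [ 0.13   -0.1029  0.013 ] w 85.7
bar [ 0.5811 -0.2007  0.139 ]
bar [ 0.5825 -0.2565  0.139 ]
```

>>> arm_command:
  targets:
    - {"x": 22, "y": 50, "z": 12, "rx": 0, "ry": 0, "rz": 0.155, "jaw": 1}
    - {"x": 23, "y": 54, "z": 12, "rx": 0, "ry": 0, "rz": 0.155, "jaw": 1}
    - {"x": 23, "y": 54, "z": 10, "rx": 0, "ry": 0, "rz": 0.155, "jaw": 1}
    - {"x": 23, "y": 54, "z": 8, "rx": 0, "ry": 0, "rz": 0.155, "jaw": 1}
    - {"x": 23, "y": 54, "z": 8, "rx": 0, "ry": 0, "rz": 0.155, "jaw": 1}
    - {"x": 23, "y": 54, "z": 8, "rx": 0, "ry": 0, "rz": 0.155, "jaw": 1}
    - {"x": 23, "y": 54, "z": 8, "rx": 0, "ry": 0, "rz": 0.155, "jaw": 1}
    - {"x": 23, "y": 54, "z": 4, "rx": 0, "ry": 0, "rz": 0.155, "jaw": 1}
    - {"x": 23, "y": 54, "z": 0, "rx": 0, "ry": 0, "rz": 0.155, "jaw": 1}
    - {"x": 20, "y": 52, "z": 0, "rx": 0, "ry": 0, "rz": 0.155, "jaw": 1}

```text
time: 1.4
eef_pos: [0.4589, 0.0212, 0.3]
orientation: [0.0, 0.977, 0.215, 0.0]
ft_force: [0.7, 0.1, -0.3]
gripper_width: 0.085
```

```bash
python3 - <<'E'
from h import *
eyes.get_image('wrist'); eyes.get_image('wrist')
o,M=st(); c=cam('wrist'); im=eyes.get_image('wrist'); st()
cv2.imwrite('pics/w1.png',im[:,:,::-1])
k=big(mask(im,'orange',(0,0,640,480))); print(cv2.minAreaRect(k),cv2.contourArea(k))
for z in (.182,.154): print(z,proj(c,[.4555,.008,z]))
E
```

```text
t 1.50 tcp [459.5054  24.3698 299.6913] yaw 25.01 zax [-0.0001  0.0033 -1.    ] F [-0.0318 -0.9357  0.0613] w 85.5
t 1.55 tcp [458.6538  21.6847 299.5819] yaw 24.79 zax [-0.0013  0.0005 -1.    ] F [-0.2958 -1.311   0.2307] w 85.3
((12.0, 306.0), (72.0, 24.0), 90.0) 1165.5
0.182 [311.0085 251.3676]
0.154 [312.1986 238.1069]
```

View pics/w1.png

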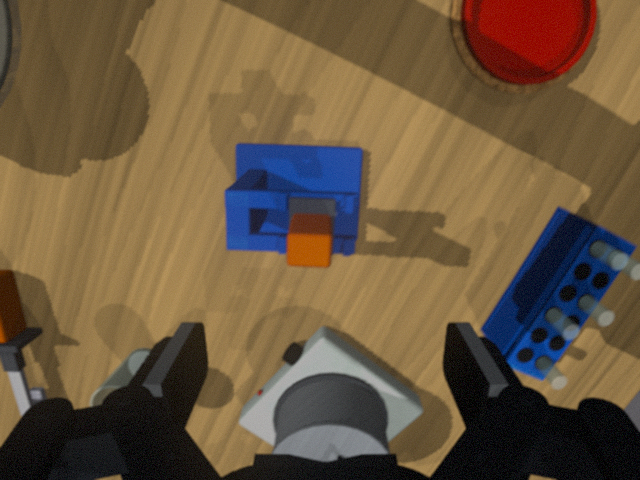

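The wrist view shows the grip's top face at about (309,253), with the holder turned about 2.3° against the tool. The post is on the left and the hook side on the right, as expected.

```bash
python3 - <<'E'
from h import *
im=cv2.imread('pics/w1.png')[:,:,::-1].copy()
c=cam('wrist')  # pose close to the picture's; correct to picture pose
print(c['T'][:3,3])
hsv=cv2.cvtColor(im,cv2.COLOR_RGB2HSV)
for x in (300,310,320): print(x,[(y,tuple(im[y,x])) for y in range(208,272,4)])
for y in (248,258): print(y,[(x,im[y,x,0]) for x in range(282,340,3)])
for z,p in ((.182,(309.5,252.8)),(.182,(288,252.8)),(.182,(331,252.8)),(.182,(309,266.5)),(.182,(309,239))): print(p,onz(c,p,z))
# holder base edge
m=mask(im,'blue',(215,135,372,260)); k=big(m); pts=k[:,0,:]
top=[(x,pts[pts[:,0]==x][:,1].min()) for x in range(245,355)]
print(np.degrees(np.arctan(np.polyfit(*np.array(top).T,1)[0])))
E
```

```text
[0.423  0.0962 0.4433]
300 [(208, (np.uint8(54), np.uint8(57), np.uint8(65))), (212, (np.uint8(69), np.uint8(56), np.uint8(61))), (216, (np.uint8(96), np.uint8(43), np.uint8(31))), (220, (np.uint8(98), np.uint8(53), np.uint8(32))), (224, (np.uint8(96), np.uint8(46), np.uint8(25))), (228, (np.uint8(102), np.uint8(51), np.uint8(31))), (232, (np.uint8(109), np.uint8(56), np.uint8(26))), (236, (np.uint8(178), np.uint8(87), np.uint8(27))), (240, (np.uint8(178), np.uint8(87), np.uint8(0))), (244, (np.uint8(176), np.uint8(83), np.uint8(0))), (248, (np.uint8(181), np.uint8(90), np.uint8(1))), (252, (np.uint8(178), np.uint8(88), np.uint8(9))), (256, (np.uint8(182), np.uint8(97), np.uint8(14))), (260, (np.uint8(178), np.uint8(89), np.uint8(0))), (264, (np.uint8(171), np.uint8(83), np.uint8(0))), (268, (np.uint8(155), np.uint8(124), np.uint8(76)))]
310 [(208, (np.uint8(62), np.uint8(65), np.uint8(74))), (212, (np.uint8(64), np.uint8(55), np.uint8(58))), (216, (np.uint8(92), np.uint8(45), np.uint8(23))), (220, (np.uint8(94), np.uint8(46), np.uint8(26))), (224, (np.uint8(98), np.uint8(48), np.uin
[... 1789 characters left out ...]
t8(57)), (336, np.uint8(35)), (339, np.uint8(46))]
258 [(282, np.uint8(153)), (285, np.uint8(143)), (288, np.uint8(172)), (291, np.uint8(175)), (294, np.uint8(179)), (297, np.uint8(183)), (300, np.uint8(180)), (303, np.uint8(178)), (306, np.uint8(180)), (309, np.uint8(182)), (312, np.uint8(180)), (315, np.uint8(177)), (318, np.uint8(182)), (321, np.uint8(178)), (324, np.uint8(178)), (327, np.uint8(172)), (330, np.uint8(127)), (333, np.uint8(145)), (336, np.uint8(157)), (339, np.uint8(163))]
(309.5, 252.8) [0.4539 0.0037 0.182 ]
(288, 252.8) [ 0.441  -0.0023  0.182 ]
(331, 252.8) [0.4668 0.0096 0.182 ]
(309, 266.5) [ 0.4576 -0.0054  0.182 ]
(309, 239) [0.4497 0.0123 0.182 ]
2.0294230748000124
```

>>> arm_command:
  targets:
    - {"x": -3.5, "y": -14, "z": -30, "rx": 0, "ry": 0, "rz": -0.037, "jaw": 1}
    - {"x": 0, "y": 0, "z": -45, "rx": 0, "ry": 0, "rz": 0, "jaw": 1}
    - {"x": 0, "y": 0, "z": -30, "rx": 0, "ry": 0, "rz": 0, "jaw": 1}
    - {"x": 0, "y": 0, "z": 0, "rx": 0, "ry": 0, "rz": 0, "jaw": 1}
    - {"x": 0, "y": 0, "z": 0, "rx": 0, "ry": 0, "rz": 0, "jaw": 1}

```text
time: 2.17
eef_pos: [0.4538, 0.002, 0.1932]
orientation: [0.002, 0.981, 0.192, -0.0]
ft_force: [-0.4, 0.6, -0.1]
gripper_width: 0.0857
```

```bash
python3 - <<'E'
from h import *
o,M=st(); c=cam('wrist'); im=eyes.get_image('wrist')
cv2.imwrite('pics/w2.png',im[:,:,::-1])
V=cv2.cvtColor(im,cv2.COLOR_RGB2HSV); b=((V[:,:,0]>4)&(V[:,:,0]<20)&(V[:,:,1]>180)&(V[:,:,2]>140)).astype(np.uint8)*255
b[:, :230]=0; b[:,400:]=0
k=big(b); rc=cv2.minAreaRect(k); print(rc,cv2.boundingRect(k)); P=onz(c,rc[0],.182); print(P, 'in tool mm', M.T@(P-o['eef_pos'])*1000)
E
```

```text
t 2.17 tcp [453.8372   2.0444 193.2171] yaw 22.13 zax [-0.0001 -0.0036 -1.    ] F [-0.3635  0.607  -0.1413] w 85.7
((334.4999694824219, 294.9999694824219), (68.99998474121094, 49.99999237060547), -0.0) (300, 270, 70, 51)
[0.4536 0.0092 0.182 ] in tool mm [ 2.4898 -6.7071 11.1915]
```

>>> arm_command:
  targets:
    - {"x": 0, "y": 7, "z": -10, "rx": 0, "ry": 0, "rz": 0, "jaw": 1}
    - {"x": 0, "y": 0, "z": -24, "rx": 0, "ry": 0, "rz": 0, "jaw": 1}
    - {"x": 0, "y": 0, "z": -20, "rx": 0, "ry": 0, "rz": 0, "jaw": 1}
    - {"x": 0, "y": 0, "z": 0, "rx": 0, "ry": 0, "rz": 0, "jaw": 1}

```text
time: 2.72
eef_pos: [0.4564, 0.0099, 0.1408]
orientation: [0.003, 0.981, 0.192, 0.004]
ft_force: [-0.3, 0.5, 0.1]
gripper_width: 0.0855
```

```bash
python3 - <<'E'
from h import *
o,M=st()
E
```

```text
t 2.73 tcp [456.3647   9.9166 140.7709] yaw 22.1 zax [ 0.0083 -0.0042 -1.    ] F [-0.2866  0.5083  0.0817] w 85.5
```

>>> arm_command:
  targets:
    - {"x": -2, "y": -0.7, "z": -3.5, "rx": 0.004, "ry": 0.008, "rz": 0, "jaw": 1}
    - {"x": 0, "y": 0, "z": 0, "rx": 0, "ry": 0, "rz": 0, "jaw": 1}
    - {"x": 0, "y": 0, "z": 0, "rx": 0, "ry": 0, "rz": 0, "jaw": 1}

```text
time: 3.1
eef_pos: [0.456, 0.0094, 0.1391]
orientation: [0.001, 0.981, 0.192, 0.002]
ft_force: [0.8, 0.1, -0.1]
gripper_width: 0.0853
```

```bash
python3 - <<'E'
from h import *
o,M=st()
E
```

```text
t 3.10 tcp [455.9658   9.3946 139.1422] yaw 22.12 zax [ 0.004  -0.0003 -1.    ] F [ 0.7885  0.0572 -0.0953] w 85.3
```

>>> arm_command:
  targets:
    - {"x": -2, "y": 0, "z": -2.5, "rx": 0, "ry": 0.007, "rz": 0, "jaw": 0.6}
    - {"x": 0, "y": 0, "z": 0, "rx": 0, "ry": 0.001, "rz": 0, "jaw": -0.1}
    - {"x": 0, "y": 0, "z": 0, "rx": 0, "ry": 0, "rz": 0, "jaw": -1}
    - {"x": 0, "y": 0, "z": 0, "rx": 0, "ry": 0, "rz": 0, "jaw": -1}
    - {"x": 0, "y": 0, "z": 0, "rx": 0, "ry": 0, "rz": 0, "jaw": -1}
    - {"x": 0, "y": 0, "z": 0, "rx": 0, "ry": 0, "rz": 0, "jaw": -1}
    - {"x": 0, "y": 0, "z": 0, "rx": 0, "ry": 0, "rz": 0, "jaw": -1}
  newtons: 70

```text
time: 3.98
eef_pos: [0.4546, 0.0093, 0.1374]
orientation: [0.0, 0.981, 0.192, -0.001]
ft_force: [-0.3, 0.6, 0.2]
gripper_width: 0.0293
```

```bash
python3 - <<'E'
from h import *
o,M=st(); print(o['wrist_torque'])
E
```

```text
t 3.98 tcp [454.5849   9.2769 137.3506] yaw 22.11 zax [-0.0023 -0.0005 -1.    ] F [-0.2869  0.5988  0.202 ] w 29.3
[ 0.0476 -0.0377  0.0208]
```

>>> arm_command:
  targets:
    - {"x": 0, "y": 0, "z": 15, "rx": 0, "ry": 0, "rz": 0, "jaw": -1}
    - {"x": 0, "y": 0, "z": 20, "rx": 0, "ry": 0, "rz": 0, "jaw": -1}
    - {"x": 0, "y": 0, "z": 30, "rx": 0, "ry": 0, "rz": 0, "jaw": -1}
    - {"x": 0, "y": 0, "z": 30, "rx": 0, "ry": 0, "rz": 0, "jaw": -1}
    - {"x": 0, "y": 0, "z": 30, "rx": 0, "ry": 0, "rz": 0, "jaw": -1}
    - {"x": 0, "y": 0, "z": 15, "rx": 0, "ry": 0, "rz": 0, "jaw": -1}
    - {"x": 0, "y": 0, "z": 0, "rx": 0, "ry": 0, "rz": 0, "jaw": -1}

```text
time: 4.85
eef_pos: [0.4499, 0.0097, 0.2773]
orientation: [-0.002, 0.981, 0.192, -0.007]
ft_force: [0.5, 0.2, -1.5]
gripper_width: 0.0294
```

```bash
python3 - <<'E'
from h import *
o,M=st(); c=cam('wrist'); im=eyes.get_image('wrist'); s=eyes.get_image('side'); cs=cam('side')
cv2.imwrite('pics/w3.png',im[:,:,::-1])
g=o['eef_pos']+M@np.array([0,0,-.0166])
for d in (.088,.108,.128): print(d,proj(c,g-[0,0,d]),proj(cs,g-[0,0,d]))
x,y=proj(cs,g-[0,0,.08]).astype(int)
a=cv2.resize(im,None,fx=.8,fy=.8); b=cv2.resize(s[y-70:y+70,x-50:x+50],(274,384),interpolation=3)
print('crop origin',x-50,y-70); cv2.imwrite('pics/c3.png',np.hstack([a,b])[:,:,::-1])
E
```

```text
t 4.85 tcp [449.8867   9.6581 277.3064] yaw 22.11 zax [-0.014   0.0005 -0.9999] F [ 0.4698  0.2236 -1.5333] w 29.4
0.088 [329.6672 258.1752] [343.5496 221.8795]
0.108 [329.7664 246.16  ] [343.0705 229.7774]
0.128 [329.8509 235.8414] [342.6095 237.3802]
crop origin 293 148
```

View pics/c3.png

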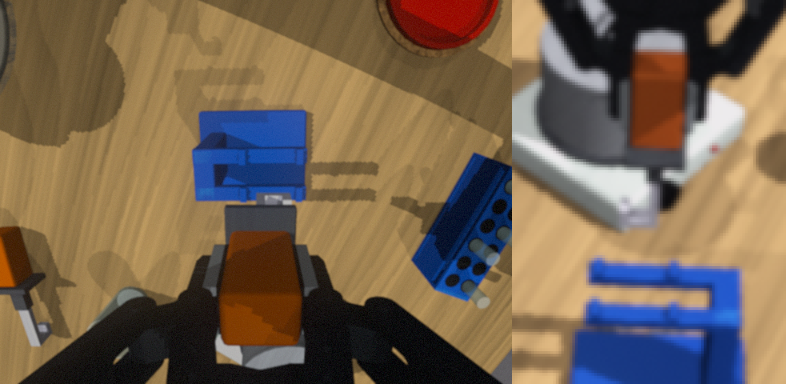

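The wrist view shows the hook below the collar at about full-size pixel (340,249). That puts it roughly 105 mm below the grip, to be confirmed by feel. Next I move beside the lid bar, correcting the tilt on the way.

>>> arm_command:
  targets:
    - {"x": 14, "y": -38, "z": 5, "rx": 0, "ry": -0.01, "rz": -0.06, "jaw": -1}
    - {"x": 17, "y": -40, "z": 2, "rx": 0, "ry": -0.004, "rz": -0.06, "jaw": -1}
    - {"x": 17, "y": -40, "z": 0, "rx": 0, "ry": 0, "rz": -0.06, "jaw": -1}
    - {"x": 17, "y": -40, "z": 0, "rx": 0, "ry": 0, "rz": -0.06, "jaw": -1}
    - {"x": 17, "y": -40, "z": 0, "rx": 0, "ry": 0, "rz": -0.06, "jaw": -1}
    - {"x": 15, "y": -32, "z": 0, "rx": 0, "ry": 0, "rz": -0.06, "jaw": -1}
    - {"x": 0, "y": 0, "z": 0, "rx": 0, "ry": 0, "rz": 0, "jaw": -1}
    - {"x": 0, "y": 0, "z": 0, "rx": 0, "ry": 0, "rz": 0, "jaw": -1}

```text
time: 5.95
eef_pos: [0.5428, -0.2247, 0.27]
orientation: [-0.008, 1.0, 0.008, -0.01]
ft_force: [-0.1, -0.3, -2.0]
gripper_width: 0.0292
```

```bash
python3 - <<'E'
from h import *
o,M=st(); c=cam('wrist'); im=eyes.get_image('wrist')
cv2.imwrite('pics/w4.png',im[:,:,::-1])
for y in (-.2007,-.2286,-.2565): print(proj(c,[.5818,y,.139]))
E
```

```text
t 5.95 tcp [ 542.8062 -224.697   270.0461] yaw 0.93 zax [-0.0207  0.0156 -0.9997] F [-0.1204 -0.321  -1.9798] w 29.2
[390.0572 194.7215]
[387.5505 234.8245]
[385.0872 272.6502]
```

View pics/w4.png

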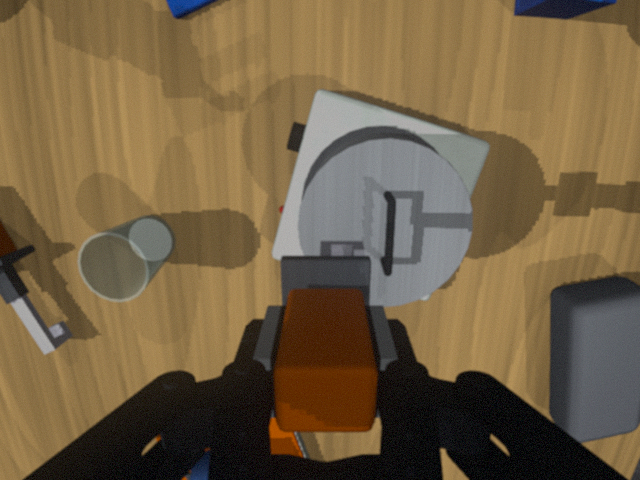

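The bar shows at (389,193) to (387,274), which agrees with my projection to about 3 px. I level the tool and move to the start of the descent.

>>> arm_command:
  targets:
    - {"x": 5, "y": -3, "z": 0, "rx": -0.018, "ry": -0.022, "rz": 0.01, "jaw": -1}
    - {"x": 3, "y": -1, "z": 0, "rx": -0.004, "ry": -0.005, "rz": 0, "jaw": -1}
    - {"x": 0, "y": 0, "z": 0, "rx": 0, "ry": 0, "rz": 0, "jaw": -1}

```text
time: 6.38
eef_pos: [0.5506, -0.2264, 0.2704]
orientation: [0.004, 1.0, 0.015, 0.004]
ft_force: [0.3, 0.5, -2.2]
gripper_width: 0.0297
```

```bash
cat > bar.py <<'E'
from h import *
o,M=st(); print(o['ft_force'],o['wrist_torque']); c=cam('wrist'); im=eyes.get_image('wrist')
import sys; cv2.imwrite(sys.argv[1],im[:,:,::-1])
a=proj(c,[.5818,-.2286,.139]).astype(int); g=cv2.cvtColor(im,cv2.COLOR_RGB2GRAY)
m=np.zeros_like(g); m[a[1]-65:a[1]+65,a[0]-14:a[0]+15]=255; m[g>45]=0
k=big(m); vx,vy,x0,y0=cv2.fitLine(k,cv2.DIST_HUBER,0,.01,.01).ravel(); ys=k[:,0,1]
e=[(x0+(y-y0)*vx/vy,y) for y in (ys.min(),ys.max())]; P=[onz(c,p,.139) for p in e]
print(e,P,'mid',(P[0]+P[1])/2,'yaw',np.degrees(np.arctan2(-(P[0]-P[1])[0],(P[0]-P[1])[1])))
mid=(P[0]+P[1])/2; print('mid in tool',M.T@(mid-o['eef_pos'])*1000)
E
python3 bar.py pics/w5.png
```

```text
t 6.38 tcp [ 550.5901 -226.3606  270.4213] yaw 1.72 zax [ 0.0082 -0.0079 -0.9999] F [ 0.3271  0.4867 -2.1931] w 29.7
[ 0.3271  0.4867 -2.1931] [-0.0006 -0.0004 -0.045 ]
[(np.float64(373.22954478851216), np.int32(185)), (np.float64(369.03242273321047), np.int32(267))] [array([ 0.5816, -0.1989,  0.139 ]), array([ 0.5825, -0.2576,  0.139 ])] mid [ 0.582  -0.2282  0.139 ] yaw 0.9284374522825555
mid in tool [ 30.3179   1.7574 131.6858]
```

>>> arm_command:
  targets:
    - {"x": 1, "y": -1, "z": -14, "rx": 0.005, "ry": 0.005, "rz": -0.01, "jaw": -1}
    - {"x": 0, "y": 0, "z": -14, "rx": 0, "ry": 0, "rz": 0, "jaw": -1}
    - {"x": 0, "y": 0, "z": -10, "rx": 0, "ry": 0, "rz": 0, "jaw": -1}
    - {"x": 0, "y": 0, "z": -2, "rx": 0, "ry": 0, "rz": 0, "jaw": -1}
    - {"x": 0, "y": 0, "z": 0, "rx": 0, "ry": 0, "rz": 0, "jaw": -1}

```text
time: 7.05
eef_pos: [0.5509, -0.227, 0.2265]
orientation: [0.001, 1.0, 0.01, 0.0]
ft_force: [1.5, 0.5, -1.9]
gripper_width: 0.0294
```

```bash
python3 - <<'E'
from h import *
st()
E
```

```text
t 7.05 tcp [ 550.8697 -226.9818  226.5125] yaw 1.11 zax [ 0.0006 -0.0014 -1.    ] F [ 1.5062  0.5133 -1.8706] w 29.4
```

>>> arm_command:
  targets:
    - {"x": 0, "y": 0, "z": -2.5, "rx": 0, "ry": 0, "rz": 0, "jaw": -1}
    - {"x": 0, "y": 0, "z": -2.5, "rx": 0, "ry": 0, "rz": 0, "jaw": -1}
    - {"x": 0, "y": 0, "z": -2.5, "rx": 0, "ry": 0, "rz": 0, "jaw": -1}
    - {"x": 0, "y": 0, "z": -2.5, "rx": 0, "ry": 0, "rz": 0, "jaw": -1}
    - {"x": 0, "y": 0, "z": -2.5, "rx": 0, "ry": 0, "rz": 0, "jaw": -1}

```text
time: 7.68
eef_pos: [0.5515, -0.2274, 0.2145]
orientation: [0.001, 1.0, 0.01, 0.001]
ft_force: [0.5, -0.2, -2.0]
gripper_width: 0.0288
```

```bash
python3 - <<'E'
from h import *
o,M=st(); cs=cam('side'); s=eyes.get_image('side'); c=cam('wrist'); im=eyes.get_image('wrist')
x,y=proj(cs,[.57,-.2286,.125]).astype(int)
cv2.imwrite('pics/w6.png',im[:,:,::-1])
x2,y2=proj(c,[.57,-.2286,.12]).astype(int)
a=cv2.resize(s[y-45:y+45,x-50:x+50],(400,360),interpolation=3); b=cv2.resize(im[y2-60:y2+60,x2-66:x2+67],(400,360),interpolation=3)
cv2.imwrite('pics/c6.png',np.hstack([a,b])[:,:,::-1]); print(x,y,x2,y2)
for d in (.095,.1,.105,.11): 
    P=o['eef_pos']+[0.009,0,.0166-d]; print(d,proj(cs,P),proj(c,P))
E
```

```text
t 7.67 tcp [ 551.538  -227.37    214.5187] yaw 1.11 zax [ 0.003  -0.0027 -1.    ] F [ 0.4804 -0.2014 -2.0321] w 28.8
337 159 357 245
0.095 [341.4023 156.8413] [343.1794 252.3924]
0.1 [341.3152 158.6472] [342.8069 249.3319]
0.105 [341.2289 160.4394] [342.4485 246.3889]
0.11 [341.1431 162.2181] [342.1034 243.5567]
```

View pics/c6.png

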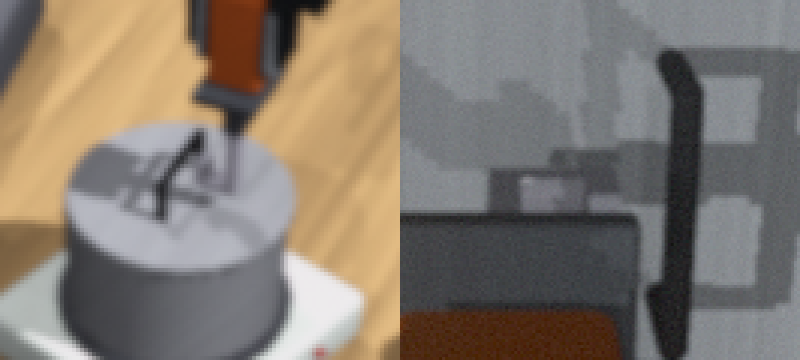

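The hook is still in the air, next to the bar and in the middle of its span. I carry on down slowly.

>>> arm_command:
  targets:
    - {"x": 0, "y": 0, "z": -2, "rx": 0.001, "ry": 0.002, "rz": 0, "jaw": -1}
    - {"x": 0, "y": 0, "z": -2, "rx": 0, "ry": 0, "rz": 0, "jaw": -1}
    - {"x": 0, "y": 0, "z": -2, "rx": 0, "ry": 0, "rz": 0, "jaw": -1}
    - {"x": 0, "y": 0, "z": -2, "rx": 0, "ry": 0, "rz": 0, "jaw": -1}

```text
time: 8.28
eef_pos: [0.5515, -0.2274, 0.2059]
orientation: [0.001, 1.0, 0.01, 0.0]
ft_force: [0.4, 0.4, -1.3]
gripper_width: 0.0291
```

>>> arm_command:
  targets:
    - {"x": 0, "y": 0, "z": -1.5, "rx": 0, "ry": 0, "rz": 0, "jaw": -1}
    - {"x": 0, "y": 0, "z": -1.5, "rx": 0, "ry": 0, "rz": 0, "jaw": -1}

```text
time: 8.52
eef_pos: [0.5515, -0.2273, 0.2026]
orientation: [0.001, 1.0, 0.01, 0.0]
ft_force: [-0.1, 0.1, -1.4]
gripper_width: 0.0293
```

>>> arm_command:
  targets:
    - {"x": 0, "y": 0, "z": -1.5, "rx": 0, "ry": 0, "rz": 0, "jaw": -1}
    - {"x": 0, "y": 0, "z": -1, "rx": 0, "ry": 0, "rz": 0, "jaw": -1}

```text
time: 8.78
eef_pos: [0.5515, -0.2273, 0.2]
orientation: [0.001, 1.0, 0.01, 0.0]
ft_force: [-0.4, 0.1, 5.3]
gripper_width: 0.0293
```

>>> arm_command:
  targets:
    - {"x": 0, "y": 0, "z": -1, "rx": 0, "ry": 0, "rz": 0, "jaw": -1}
    - {"x": 0, "y": 0, "z": -1, "rx": 0, "ry": 0, "rz": 0, "jaw": -1}

```text
time: 9.02
eef_pos: [0.5515, -0.2274, 0.2]
orientation: [0.001, 1.0, 0.01, 0.001]
ft_force: [-1.9, 1.0, 5.6]
gripper_width: 0.0293
```

>>> arm_command:
  targets:
    - {"x": 0, "y": 0, "z": -1, "rx": 0, "ry": 0, "rz": 0, "jaw": -1}

```text
time: 9.15
eef_pos: [0.5514, -0.2274, 0.2]
orientation: [0.001, 1.0, 0.01, 0.001]
ft_force: [-1.4, 0.3, 5.0]
gripper_width: 0.0295
```

Contact is at TCP z 0.200 with about 7 N, so the hook's underside is about 101.6 mm below the grip. I raise 3 mm and slide in under the bar.

>>> arm_command:
  targets:
    - {"x": 0, "y": -0.5, "z": 3, "rx": 0, "ry": 0, "rz": 0, "jaw": -1}
    - {"x": 0, "y": 0, "z": 0, "rx": 0, "ry": 0, "rz": 0, "jaw": -1}

```text
time: 9.4
eef_pos: [0.5516, -0.228, 0.2026]
orientation: [0.001, 1.0, 0.01, 0.001]
ft_force: [-0.3, -0.2, -2.0]
gripper_width: 0.0291
```

```bash
python3 - <<'E'
from h import *
st()
E
```

```text
t 9.40 tcp [ 551.6101 -227.9625  202.5909] yaw 1.12 zax [ 0.0025 -0.0027 -1.    ] F [-0.2527 -0.1916 -1.9547] w 29.1
```

>>> arm_command:
  targets:
    - {"x": 4, "y": 0, "z": 0.4, "rx": 0.002, "ry": 0.002, "rz": 0, "jaw": -1}
    - {"x": 4, "y": 0, "z": 0, "rx": 0, "ry": 0, "rz": 0, "jaw": -1}

```text
time: 9.65
eef_pos: [0.5599, -0.228, 0.2022]
orientation: [0.0, 1.0, 0.01, -0.0]
ft_force: [-0.1, 0.1, -2.1]
gripper_width: 0.0291
```

>>> arm_command:
  targets:
    - {"x": 3, "y": 0, "z": 0, "rx": 0, "ry": 0, "rz": 0, "jaw": -1}
    - {"x": 3, "y": 0, "z": 0, "rx": 0, "ry": 0, "rz": 0, "jaw": -1}

```text
time: 9.9
eef_pos: [0.5665, -0.2279, 0.2017]
orientation: [-0.0, 1.0, 0.01, -0.0]
ft_force: [0.2, -0.2, -1.5]
gripper_width: 0.0293
```

>>> arm_command:
  targets:
    - {"x": 3, "y": 0, "z": 1, "rx": 0, "ry": 0, "rz": 0, "jaw": -1}
    - {"x": 3, "y": 0, "z": 0.5, "rx": 0, "ry": 0, "rz": 0, "jaw": -1}
    - {"x": 0, "y": 0, "z": 0, "rx": 0, "ry": 0, "rz": 0, "jaw": -1}

```text
time: 10.28
eef_pos: [0.5733, -0.2279, 0.2032]
orientation: [-0.0, 1.0, 0.01, -0.0]
ft_force: [0.0, -1.1, -2.0]
gripper_width: 0.0295
```

```bash
python3 - <<'E'
from h import *
o,M=st(); cs=cam('side'); s=eyes.get_image('side'); c=cam('wrist'); im=eyes.get_image('wrist')
x,y=proj(cs,[.575,-.2286,.13]).astype(int)
x2,y2=proj(c,[.575,-.22,.13]).astype(int)
a=cv2.resize(s[y-45:y+45,x-50:x+50],(400,360),interpolation=3); b=cv2.resize(im[y2-60:y2+60,x2-66:x2+67],(400,360),interpolation=3)
cv2.imwrite('pics/c7.png',np.hstack([a,b])[:,:,::-1])
E
```

```text
t 10.28 tcp [ 573.3091 -227.9372  203.2096] yaw 1.12 zax [-0.0007  0.0002 -1.    ] F [ 0.0415 -1.1275 -1.9836] w 29.5
```

View pics/c7.png

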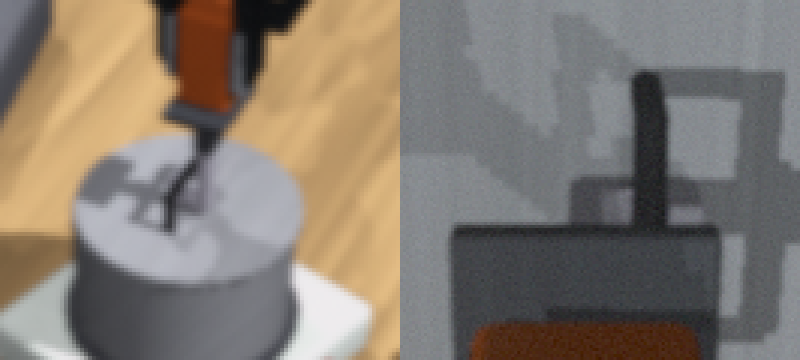

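The shank stands just behind the bar and the hook runs under it. I lift slowly.

>>> arm_command:
  targets:
    - {"x": 0, "y": 0, "z": 4, "rx": 0, "ry": 0, "rz": 0, "jaw": -1}
    - {"x": 0, "y": 0, "z": 4, "rx": 0, "ry": 0, "rz": 0, "jaw": -1}
    - {"x": 0, "y": 0, "z": 3, "rx": 0, "ry": 0, "rz": 0, "jaw": -1}
    - {"x": 0, "y": 0, "z": 2, "rx": 0, "ry": 0, "rz": 0, "jaw": -1}
    - {"x": 0, "y": 0, "z": 2, "rx": 0, "ry": 0, "rz": 0, "jaw": -1}
    - {"x": 0, "y": 0, "z": 2, "rx": 0, "ry": 0, "rz": 0, "jaw": -1}

```text
time: 11.12
eef_pos: [0.5713, -0.2272, 0.2194]
orientation: [-0.001, 1.0, 0.01, -0.003]
ft_force: [0.1, -0.0, -6.1]
gripper_width: 0.0292
```

```bash
python3 - <<'E'
from h import *
o,M=st(); print(o['wrist_torque'])
E
```

```text
t 11.12 tcp [ 571.3284 -227.2334  219.4111] yaw 1.1 zax [-0.0053  0.0024 -1.    ] F [ 0.0992 -0.0242 -6.0961] w 29.2
[-0.0072  0.0627 -0.0151]
```

>>> arm_command:
  targets:
    - {"x": 1, "y": -0.5, "z": 4, "rx": -0.002, "ry": -0.005, "rz": 0, "jaw": -1}
    - {"x": 0.5, "y": 0, "z": 4, "rx": 0, "ry": -0.001, "rz": 0, "jaw": -1}
    - {"x": 0.5, "y": 0, "z": 5, "rx": 0, "ry": -0.001, "rz": 0, "jaw": -1}
    - {"x": 0.5, "y": 0, "z": 6, "rx": 0, "ry": -0.001, "rz": 0, "jaw": -1}
    - {"x": 0.5, "y": 0, "z": 8, "rx": 0, "ry": -0.001, "rz": 0, "jaw": -1}
    - {"x": 0.5, "y": 0, "z": 8, "rx": 0, "ry": -0.001, "rz": 0, "jaw": -1}
    - {"x": 0.5, "y": 0, "z": 8, "rx": 0, "ry": -0.001, "rz": 0, "jaw": -1}
    - {"x": 0, "y": 0, "z": 5, "rx": 0, "ry": -0.001, "rz": 0, "jaw": -1}
    - {"x": 0, "y": 0, "z": 2, "rx": 0, "ry": 0, "rz": 0, "jaw": -1}

```text
time: 12.25
eef_pos: [0.5756, -0.2277, 0.2732]
orientation: [-0.0, 1.0, 0.01, 0.004]
ft_force: [-0.1, -0.4, -5.5]
gripper_width: 0.0291
```

```bash
python3 - <<'E'
from h import *
o,M=st(); print(o['wrist_torque'])
s=eyes.get_image('side'); im=eyes.get_image('wrist'); cv2.imwrite('pics/w8.png',im[:,:,::-1]); cv2.imwrite('pics/s8.png',s[:,:,::-1])
cs=cam('side'); x,y=proj(cs,[.58,-.2286,.18]).astype(int)
a=cv2.resize(s[y-75:y+75,x-65:x+60],(300,360),interpolation=3)
cv2.imwrite('pics/c8.png',np.hstack([a,cv2.resize(im,(480,360))])[:,:,::-1])
E
```

```text
t 12.25 tcp [ 575.5715 -227.7484  273.2029] yaw 1.1 zax [ 0.0078  0.0001 -1.    ] F [-0.1078 -0.3934 -5.4602] w 29.1
[ 0.0239  0.087  -0.0027]
```

View pics/c8.png

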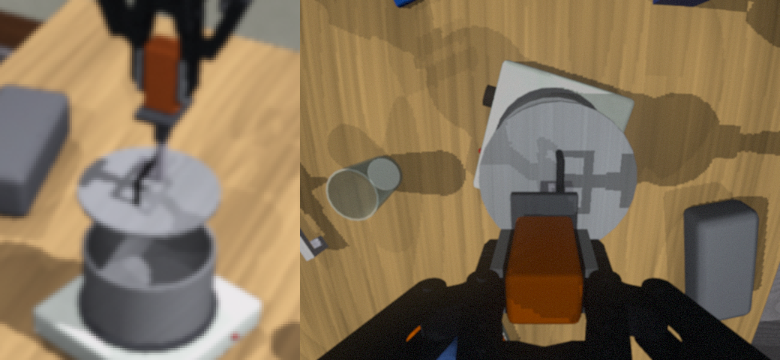

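The lid hangs clear and level: disc at side crop (148,190), bar in the hook at (145,178), bath open below. I carry it gently toward the rest, levelling on the way.

>>> arm_command:
  targets:
    - {"x": -1, "y": 8, "z": 0, "rx": 0, "ry": 0.005, "rz": 0, "jaw": -1}
    - {"x": -1, "y": 16, "z": 0, "rx": 0, "ry": 0.002, "rz": 0, "jaw": -1}
    - {"x": -1, "y": 24, "z": 0, "rx": 0, "ry": 0, "rz": 0, "jaw": -1}
    - {"x": -1, "y": 26, "z": 0, "rx": 0, "ry": 0, "rz": 0, "jaw": -1}
    - {"x": -1, "y": 26, "z": 0, "rx": 0, "ry": 0, "rz": 0, "jaw": -1}
    - {"x": -1, "y": 26, "z": 0, "rx": 0, "ry": 0, "rz": 0, "jaw": -1}
    - {"x": -1, "y": 26, "z": 0, "rx": 0, "ry": 0, "rz": 0, "jaw": -1}

```text
time: 13.22
eef_pos: [0.5658, -0.0628, 0.2717]
orientation: [-0.003, 1.0, 0.01, -0.001]
ft_force: [1.2, -0.1, -6.1]
gripper_width: 0.0294
```

```bash
python3 - <<'E'
from h import *
o,M=st(); print(o['wrist_torque'])
E
```

```text
t 13.22 tcp [565.7592 -62.8382 271.6569] yaw 1.16 zax [-0.0025  0.006  -1.    ] F [ 1.1563 -0.0583 -6.0903] w 29.4
[0.0077 0.0229 0.0071]
```

>>> arm_command:
  targets:
    - {"x": 0, "y": 26, "z": 0, "rx": -0.003, "ry": -0.002, "rz": 0, "jaw": -1}
    - {"x": 0, "y": 26, "z": 0, "rx": -0.001, "ry": 0, "rz": 0, "jaw": -1}
    - {"x": 0, "y": 26, "z": 0, "rx": -0.001, "ry": 0, "rz": 0, "jaw": -1}
    - {"x": 0, "y": 26, "z": 0, "rx": -0.001, "ry": 0, "rz": 0, "jaw": -1}
    - {"x": 0, "y": 26, "z": 0, "rx": -0.001, "ry": 0, "rz": 0, "jaw": -1}
    - {"x": 0, "y": 26, "z": 0, "rx": -0.001, "ry": 0, "rz": 0, "jaw": -1}
    - {"x": 0, "y": 22, "z": 0, "rx": -0.001, "ry": 0, "rz": 0, "jaw": -1}
    - {"x": 0, "y": 14, "z": 0, "rx": 0, "ry": 0, "rz": 0, "jaw": -1}
    - {"x": 0, "y": 6, "z": 0, "rx": 0, "ry": 0, "rz": 0, "jaw": -1}
    - {"x": 0, "y": 0, "z": 0, "rx": 0, "ry": 0, "rz": 0, "jaw": -1}

```text
time: 14.48
eef_pos: [0.5555, 0.1595, 0.2726]
orientation: [-0.002, 1.0, 0.017, -0.002]
ft_force: [-0.2, -1.0, -6.0]
gripper_width: 0.0294
```

```bash
python3 - <<'E'
from h import *
o,M=st(); c=cam('wrist'); im=eyes.get_image('wrist'); st(); cv2.imwrite('pics/w9.png',im[:,:,::-1])
a=im.copy()
t=np.linspace(0,2*np.pi,60)
for rr in (.059,.066):
  for q in t:
    p=proj(c,[.5656+rr*np.cos(q),.2575+rr*np.sin(q),.022]); 
    if 0<=p[0]<640 and 0<=p[1]<480: cv2.circle(a,(int(p[0]),int(p[1])),1,(0,255,0),-1)
cv2.imwrite('pics/c9.png',a[:,:,::-1])
E
```

```text
t 14.47 tcp [555.4981 159.5237 272.6462] yaw 1.98 zax [-0.0036  0.0046 -1.    ] F [-0.2409 -1.0464 -6.0143] w 29.4
t 14.53 tcp [555.5232 159.1264 272.6151] yaw 1.95 zax [-0.0037  0.0045 -1.    ] F [-0.1912 -1.1288 -4.8802] w 29.2
```

View pics/c9.png

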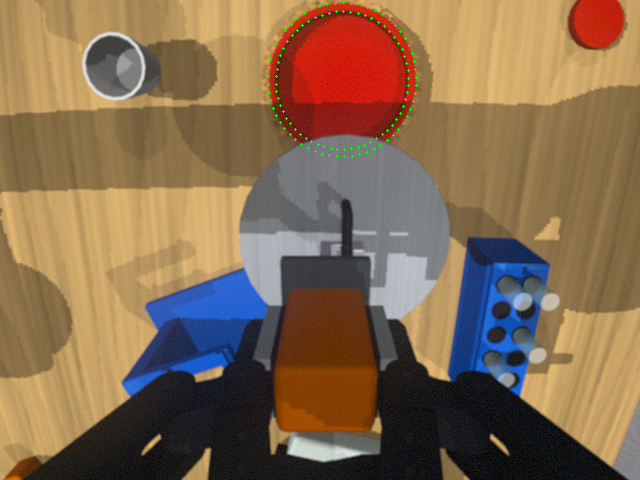

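The rest is at (342,81), with the green projection within about 3 px of it. I fit the ring and the hanging lid to get the offset between them.

```bash
cat > fit.py <<'E'
from h import *
from scipy.optimize import least_squares
def circ(P,rad):
    return least_squares(lambda p:np.hypot(P[:,0]-p[0],P[:,1]-p[1])-rad,P.mean(0)[:2],loss='soft_l1',f_scale=.001)
E
python3 - <<'E'
from fit import *
im=cv2.imread('pics/w9.png')[:,:,::-1].copy(); o,M=st(); c=cam('wrist')
h,s,v=cv2.split(cv2.cvtColor(im,cv2.COLOR_RGB2HSV))
m=(((h<6)|(h>172))&(s>150)).astype(np.uint8)*255; m[:,:200]=0;m[:,480:]=0;m[200:]=0
k=big(m)[:,0,:]; k=k[(k[:,1]<115)]
P=np.array([onz(c,p,.022) for p in k]); f=circ(P,.066); print('rest outer',f.x,np.abs(f.fun).mean(),len(k))
# lid outline: grey pixels
m=((s<60)&(v>55)).astype(np.uint8)*255; m[:125]=0;m[:,:225]=0;m[:,455:]=0; m[262:]=0
m=cv2.morphologyEx(m,cv2.MORPH_CLOSE,np.ones((15,15)))
k=big(m)[:,0,:]; k=k[(k[:,1]<258)]
for z in (.1726,):
    P=np.array([onz(c,p,z) for p in k]); f=circ(P,.065); print('lid',z,f.x,np.abs(f.fun).mean(),len(k)); 
    C=np.array([*f.x,z]); print('lid in tool',M.T@(C-o['eef_pos'])*1000)
    for dz in (-.01,.01): P=np.array([onz(c,p,z+dz) for p in k]); f=least_squares(lambda p:np.hypot(P[:,0]-p[0],P[:,1]-p[1])-.065,f.x); print(dz,f.x,np.abs(f.fun).mean())
E
```

```text
t 14.53 tcp [555.5232 159.1264 272.6151] yaw 1.95 zax [-0.0037  0.0045 -1.    ] F [-0.1912 -1.1288 -4.8802] w 29.2
rest outer [0.565  0.2559] 0.000941419905426621 283
lid 0.1726 [0.5658 0.1574] 0.0003095309122240265 336
lid in tool [10.5976  2.5367 99.9673]
-0.01 [0.5663 0.1572] 0.0008848105446951971
0.01 [0.5654 0.1574] 0.0012961234641032761
```

>>> arm_command:
  targets:
    - {"x": 0, "y": 8, "z": -4, "rx": -0.003, "ry": -0.003, "rz": -0.005, "jaw": -1}
    - {"x": 0, "y": 15, "z": -8, "rx": -0.001, "ry": 0, "rz": 0, "jaw": -1}
    - {"x": 0, "y": 20, "z": -10, "rx": -0.001, "ry": 0, "rz": 0, "jaw": -1}
    - {"x": 0, "y": 20, "z": -10, "rx": 0, "ry": 0, "rz": 0, "jaw": -1}
    - {"x": 0, "y": 18, "z": -10, "rx": 0, "ry": 0, "rz": 0, "jaw": -1}
    - {"x": 0, "y": 12, "z": -10, "rx": 0, "ry": 0, "rz": 0, "jaw": -1}
    - {"x": 0, "y": 5, "z": -5, "rx": 0, "ry": 0, "rz": 0, "jaw": -1}
    - {"x": 0, "y": 0, "z": 0, "rx": 0, "ry": 0, "rz": 0, "jaw": -1}
    - {"x": 0, "y": 0, "z": 0, "rx": 0, "ry": 0, "rz": 0, "jaw": -1}

```text
time: 15.65
eef_pos: [0.5552, 0.2631, 0.2099]
orientation: [0.001, 1.0, 0.014, -0.001]
ft_force: [0.3, -0.1, -4.5]
gripper_width: 0.0292
```

```bash
python3 - <<'E'
from h import *
st()
E
```

```text
t 15.65 tcp [555.172  263.094  209.9036] yaw 1.56 zax [-0.0028 -0.0024 -1.    ] F [ 0.2762 -0.0784 -4.466 ] w 29.2
```

>>> arm_command:
  targets:
    - {"x": 0, "y": -4, "z": -10, "rx": 0.002, "ry": -0.002, "rz": -0.003, "jaw": -1}
    - {"x": 0, "y": -1, "z": -12, "rx": 0, "ry": -0.001, "rz": 0, "jaw": -1}
    - {"x": 0, "y": 0, "z": -12, "rx": 0, "ry": 0, "rz": 0, "jaw": -1}
    - {"x": 0, "y": 0, "z": -10, "rx": 0, "ry": 0, "rz": 0, "jaw": -1}
    - {"x": 0, "y": 0, "z": -4, "rx": 0, "ry": 0, "rz": 0, "jaw": -1}
    - {"x": 0, "y": 0, "z": 0, "rx": 0, "ry": 0, "rz": 0, "jaw": -1}

```text
time: 16.4
eef_pos: [0.5552, 0.2559, 0.1587]
orientation: [0.0, 1.0, 0.011, 0.0]
ft_force: [-0.1, 0.4, -5.3]
gripper_width: 0.0296
```

```bash
python3 - <<'E'
from h import *
o,M=st(); c=cam('wrist'); im=eyes.get_image('wrist'); cv2.imwrite('pics/w10.png',im[:,:,::-1]); top=eyes.get_image('top'); cv2.imwrite('pics/t10.png',top[:,:,::-1]); s=eyes.get_image('side'); cv2.imwrite('pics/s10.png',s[:,:,::-1])
a=im[20:370,140:540]; b=cv2.resize(s[270:440,140:300],(330,350),interpolation=3); cv2.imwrite('pics/c10.png',np.hstack([a,b])[:,:,::-1])
E
```

```text
t 16.40 tcp [555.1926 255.8555 158.6524] yaw 1.25 zax [ 0.0004 -0.0009 -1.    ] F [-0.0673  0.3936 -5.2879] w 29.6
```

View pics/c10.png

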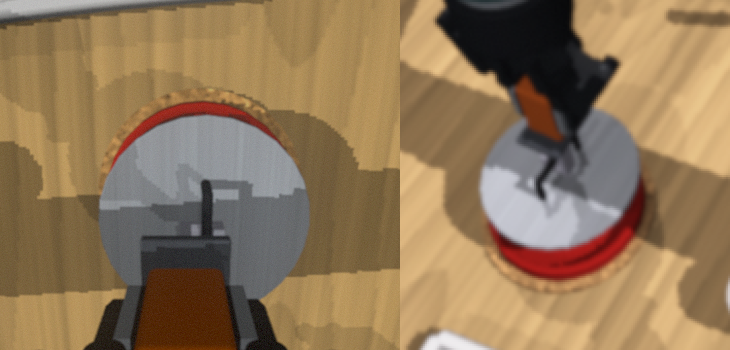

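```bash
python3 - <<'E'
from fit import *
im=cv2.imread('pics/w10.png')[:,:,::-1].copy(); o,M=st(); c=cam('wrist')
h,s,v=cv2.split(cv2.cvtColor(im,cv2.COLOR_RGB2HSV))
m=((s<70)&(v>45)).astype(np.uint8)*255; m[:115]=0;m[:,:232]=0;m[:,460:]=0; m[258:]=0
m=cv2.morphologyEx(m,cv2.MORPH_CLOSE,np.ones((15,15))); k=big(m)[:,0,:]; k=k[k[:,1]<254]
k=k[(k[:,0]>235)]
P=np.array([onz(c,p,.0587) for p in k]); f=circ(P,.065); print('lid',f.x,np.abs(f.fun).mean(),len(k))
L=proj(c,[*f.x,.0587]); print(L)
m=(((h<6)|(h>172))&(s>150)).astype(np.uint8)*255; m[:90]=0;m[190:]=0;m[:,:230]=0;m[:,460:]=0
# top-most red pixel per column = outer edge of rim
xs=[x for x in range(262,420) if m[:,x].any()]; ed=np.array([(x,np.nonzero(m[:,x])[0].min()) for x in xs]); print(xs[0],xs[-1])
P=np.array([onz(c,p,.022) for p in ed]); f=circ(P,.066); print('rest red',f.x,np.abs(f.fun).mean(),len(ed))
# cork outer edge: radial scan for saturation/hue? use top cam too
t=cv2.imread('pics/top0.png')[:,:,::-1].copy(); ct=cam('top'); hh,ss,vv=cv2.split(cv2.cvtColor(t,cv2.COLOR_RGB2HSV))
m=(((hh<6)|(hh>172))&(ss>130)).astype(np.uint8)*255; m[:165]=0;m[245:]=0;m[:,:165]=0;m[:,250:]=0
k=big(m)[:,0,:]; P=np.array([onz(ct,p,.022) for p in k]); f=circ(P,.066); print('rest top',f.x,np.abs(f.fun).mean())
E
```

```text
t 16.55 tcp [555.6707 256.0462 159.5205] yaw 1.25 zax [ 0.0019 -0.0004 -1.    ] F [ 0.1582 -0.2587 -5.7873] w 29.6
lid [0.5664 0.2537] 0.00019648368519996308 327
[344.0514 243.1239]
262 419
rest red [0.5656 0.2577] 0.0002816332288577002 156
rest top [0.5657 0.2578] 0.0018888162835635504
```

>>> arm_command:
  targets:
    - {"x": -0.8, "y": 4, "z": -6, "rx": 0, "ry": 0.001, "rz": 0, "jaw": -1}
    - {"x": 0, "y": 0, "z": -6, "rx": 0, "ry": 0, "rz": 0, "jaw": -1}
    - {"x": 0, "y": 0, "z": -5, "rx": 0, "ry": 0, "rz": 0, "jaw": -1}
    - {"x": 0, "y": 0, "z": 0, "rx": 0, "ry": 0, "rz": 0, "jaw": -1}

```text
time: 17.05
eef_pos: [0.555, 0.2607, 0.1419]
orientation: [-0.0, 1.0, 0.011, 0.001]
ft_force: [0.2, 0.4, -5.7]
gripper_width: 0.0291
```

```bash
python3 - <<'E'
from h import *
st()
E
```

```text
t 17.05 tcp [555.047  260.7199 141.9103] yaw 1.27 zax [ 0.002  0.    -1.   ] F [ 0.1507  0.4056 -5.7172] w 29.1
```

>>> arm_command:
  targets:
    - {"x": 0, "y": -0.7, "z": -3, "rx": 0, "ry": 0.001, "rz": 0, "jaw": -1}
    - {"x": 0, "y": 0, "z": -3, "rx": 0, "ry": 0, "rz": 0, "jaw": -1}
    - {"x": 0, "y": 0, "z": -2, "rx": 0, "ry": 0, "rz": 0, "jaw": -1}
    - {"x": 0, "y": 0, "z": -2, "rx": 0, "ry": 0, "rz": 0, "jaw": -1}

```text
time: 17.55
eef_pos: [0.5554, 0.2599, 0.1316]
orientation: [-0.0, 1.0, 0.011, 0.001]
ft_force: [-0.1, 0.4, -6.0]
gripper_width: 0.0294
```

>>> arm_command:
  targets:
    - {"x": 0, "y": 0, "z": -1.5, "rx": 0, "ry": 0, "rz": 0, "jaw": -1}
    - {"x": 0, "y": 0, "z": -1.5, "rx": 0, "ry": 0, "rz": 0, "jaw": -1}

```text
time: 17.8
eef_pos: [0.5555, 0.2599, 0.1284]
orientation: [-0.0, 1.0, 0.011, 0.001]
ft_force: [0.4, -0.1, -4.9]
gripper_width: 0.0292
```

>>> arm_command:
  targets:
    - {"x": 0, "y": 0, "z": -1.5, "rx": 0, "ry": 0, "rz": 0, "jaw": -1}
    - {"x": 0, "y": 0, "z": -1.5, "rx": 0, "ry": 0, "rz": 0, "jaw": -1}

```text
time: 18.05
eef_pos: [0.5563, 0.2602, 0.1262]
orientation: [-0.0, 1.0, 0.011, 0.002]
ft_force: [-0.8, 0.3, -1.4]
gripper_width: 0.0292
```

The force is back to the lifter's own weight at exactly the predicted seat height, so the lid is on the rest. I lower the hook off the bar to about 3 mm above the lid.

>>> arm_command:
  targets:
    - {"x": 0, "y": 0, "z": -3, "rx": 0, "ry": 0.002, "rz": 0, "jaw": -1}
    - {"x": 0, "y": 0, "z": -3, "rx": 0, "ry": 0, "rz": 0, "jaw": -1}
    - {"x": 0, "y": 0, "z": -3, "rx": 0, "ry": 0, "rz": 0, "jaw": -1}
    - {"x": 0, "y": 0, "z": -1.2, "rx": 0, "ry": 0, "rz": 0, "jaw": -1}
    - {"x": 0, "y": 0, "z": 0, "rx": 0, "ry": 0, "rz": 0, "jaw": -1}

```text
time: 18.68
eef_pos: [0.5574, 0.2605, 0.1167]
orientation: [-0.001, 1.0, 0.011, 0.002]
ft_force: [-0.1, -0.1, -2.5]
gripper_width: 0.0292
```

```bash
python3 - <<'E'
from h import *
o,M=st(); print(o['wrist_torque'])
E
```

```text
t 18.68 tcp [557.367  260.5462 116.6679] yaw 1.26 zax [ 0.0049  0.002  -1.    ] F [-0.0829 -0.1309 -2.517 ] w 29.2
[-0.0284 -0.0242 -0.02  ]
```

>>> arm_command:
  targets:
    - {"x": 0, "y": 0, "z": -1.7, "rx": -0.002, "ry": 0.004, "rz": 0, "jaw": -1}
    - {"x": 0, "y": 0, "z": 0, "rx": 0, "ry": 0, "rz": 0, "jaw": -1}

```text
time: 18.92
eef_pos: [0.5575, 0.2606, 0.115]
orientation: [0.0, 1.0, 0.011, 0.0]
ft_force: [-0.1, 0.3, -2.0]
gripper_width: 0.0297
```

>>> arm_command:
  targets:
    - {"x": -3, "y": 0, "z": 0, "rx": 0, "ry": 0, "rz": 0, "jaw": -1}
    - {"x": -3, "y": 0, "z": 0, "rx": 0, "ry": 0, "rz": 0, "jaw": -1}

```text
time: 19.18
eef_pos: [0.5513, 0.2606, 0.1149]
orientation: [0.0, 1.0, 0.011, 0.0]
ft_force: [-0.4, -0.1, -2.1]
gripper_width: 0.0296
```

>>> arm_command:
  targets:
    - {"x": -3, "y": 0, "z": 0, "rx": 0, "ry": 0, "rz": 0, "jaw": -1}
    - {"x": -3, "y": 0, "z": 0, "rx": 0, "ry": 0, "rz": 0, "jaw": -1}
    - {"x": -3, "y": 0, "z": 0.3, "rx": 0, "ry": 0, "rz": 0, "jaw": -1}

```text
time: 19.55
eef_pos: [0.5413, 0.2606, 0.1154]
orientation: [0.0, 1.0, 0.011, 0.0]
ft_force: [-0.1, 0.2, -1.4]
gripper_width: 0.0296
```

>>> arm_command:
  targets:
    - {"x": -5, "y": 0, "z": 0.5, "rx": 0, "ry": 0, "rz": 0, "jaw": -1}
    - {"x": -5, "y": 0, "z": 0.5, "rx": 0, "ry": 0, "rz": 0, "jaw": -1}
    - {"x": -5, "y": 0, "z": 0.5, "rx": 0, "ry": 0, "rz": 0, "jaw": -1}
    - {"x": 0, "y": 0, "z": 0, "rx": 0, "ry": 0, "rz": 0, "jaw": -1}

```text
time: 20.05
eef_pos: [0.5248, 0.2606, 0.1172]
orientation: [0.0, 1.0, 0.011, 0.0]
ft_force: [0.3, 0.1, -1.3]
gripper_width: 0.0293
```

```bash
python3 - <<'E'
from h import *
o,M=st(); c=cam('wrist'); im=eyes.get_image('wrist'); cv2.imwrite('pics/w11.png',im[:,:,::-1]); s=eyes.get_image('side'); cv2.imwrite('pics/s11.png',s[:,:,::-1])
a=im[20:370,160:560]; b=cv2.resize(s[270:440,140:300],(330,350),interpolation=3); cv2.imwrite('pics/c11.png',np.hstack([a,b])[:,:,::-1])
E
```

```text
t 20.05 tcp [524.781  260.5909 117.1583] yaw 1.27 zax [ 0.0006 -0.0001 -1.    ] F [ 0.2892  0.0969 -1.2606] w 29.3
```

View pics/c11.png

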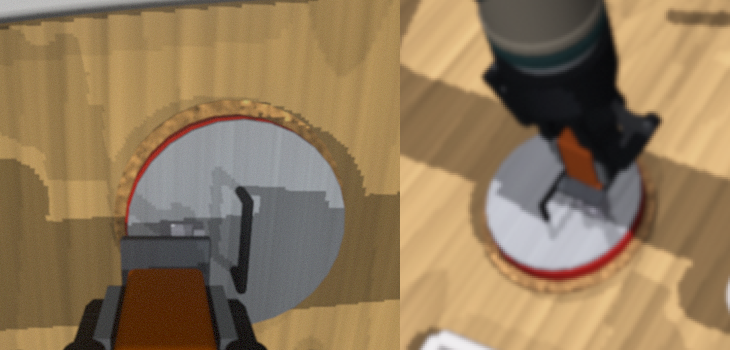

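The lid sits in the ring with an even cork margin, and the hook is free, at crop (180,230) against the bar at x 243. That was picture 12 of 12, so the remaining checks are numeric. I rise and go back to the pose recorded at the holder.

>>> arm_command:
  targets:
    - {"x": 0, "y": 0, "z": 12, "rx": 0, "ry": 0, "rz": 0, "jaw": -1}
    - {"x": 0, "y": 0, "z": 22, "rx": 0, "ry": 0, "rz": 0, "jaw": -1}
    - {"x": 0, "y": 0, "z": 30, "rx": 0, "ry": 0, "rz": 0, "jaw": -1}
    - {"x": 0, "y": 0, "z": 30, "rx": 0, "ry": -0.002, "rz": 0, "jaw": -1}
    - {"x": 0, "y": 0, "z": 30, "rx": 0, "ry": -0.002, "rz": 0, "jaw": -1}
    - {"x": 0, "y": 0, "z": 20, "rx": 0, "ry": 0, "rz": 0, "jaw": -1}
    - {"x": 0, "y": 0, "z": 5, "rx": 0, "ry": 0, "rz": 0, "jaw": -1}
    - {"x": 0, "y": 0, "z": 0, "rx": 0, "ry": 0, "rz": 0, "jaw": -1}

```text
time: 21.15
eef_pos: [0.5267, 0.2605, 0.2756]
orientation: [-0.001, 1.0, 0.011, 0.005]
ft_force: [0.3, -0.9, -1.6]
gripper_width: 0.0291
```

```bash
python3 - <<'E'
from h import *
o,M=st()
from fit import circ
t=eyes.get_image('top'); ct=cam('top'); cv2.imwrite('pics/t12.png',t[:,:,::-1])
E
```

```text
t 21.15 tcp [526.6674 260.4602 275.5734] yaw 1.22 zax [ 0.0103  0.0016 -0.9999] F [ 0.2809 -0.9092 -1.5672] w 29.1
```

>>> arm_command:
  targets:
    - {"x": -4, "y": -15, "z": 0, "rx": -0.001, "ry": 0.006, "rz": 0.046, "jaw": -1}
    - {"x": -9, "y": -30, "z": 0, "rx": 0, "ry": 0.002, "rz": 0.046, "jaw": -1}
    - {"x": -10, "y": -35, "z": 0, "rx": 0, "ry": 0, "rz": 0.046, "jaw": -1}
    - {"x": -10, "y": -35, "z": 0, "rx": 0, "ry": 0, "rz": 0.046, "jaw": -1}
    - {"x": -10, "y": -35, "z": 0, "rx": 0, "ry": 0, "rz": 0.046, "jaw": -1}
    - {"x": -10, "y": -35, "z": 0, "rx": 0, "ry": 0, "rz": 0.046, "jaw": -1}
    - {"x": -9, "y": -30, "z": 0, "rx": 0, "ry": 0, "rz": 0.046, "jaw": -1}
    - {"x": -6, "y": -20, "z": 0, "rx": 0, "ry": 0, "rz": 0.04, "jaw": -1}
    - {"x": 0, "y": 0, "z": 0, "rx": 0, "ry": 0, "rz": 0, "jaw": -1}
    - {"x": 0, "y": 0, "z": 0, "rx": 0, "ry": 0, "rz": 0, "jaw": -1}

```text
time: 22.45
eef_pos: [0.4507, 0.019, 0.2635]
orientation: [-0.0, 0.98, 0.196, -0.01]
ft_force: [-0.3, 0.8, -2.2]
gripper_width: 0.0295
```

```bash
python3 - <<'E'
from h import *
st()
E
```

```text
t 22.45 tcp [450.6562  18.9872 263.4646] yaw 22.67 zax [-0.0188 -0.003  -0.9998] F [-0.3496  0.7762 -2.2299] w 29.5
```

>>> arm_command:
  targets:
    - {"x": 2, "y": -6, "z": 0, "rx": 0.003, "ry": -0.012, "rz": -0.008, "jaw": -1}
    - {"x": 2, "y": -3, "z": 0, "rx": 0, "ry": -0.006, "rz": -0.002, "jaw": -1}
    - {"x": 0, "y": 0, "z": 0, "rx": 0, "ry": 0, "rz": 0, "jaw": -1}
    - {"x": 0, "y": 0, "z": 0, "rx": 0, "ry": 0, "rz": 0, "jaw": -1}

```text
time: 22.95
eef_pos: [0.4554, 0.0111, 0.2629]
orientation: [-0.001, 0.981, 0.192, -0.0]
ft_force: [-0.0, 0.5, -1.9]
gripper_width: 0.0292
```

```bash
python3 - <<'E'
from h import *
st()
E
```

```text
t 22.95 tcp [455.4115  11.1126 262.9268] yaw 22.17 zax [-0.0003  0.0011 -1.    ] F [-0.0482  0.4657 -1.8919] w 29.2
```

>>> arm_command:
  targets:
    - {"x": -0.8, "y": -1.8, "z": -10, "rx": 0, "ry": 0, "rz": 0, "jaw": -1}
    - {"x": 0, "y": 0, "z": -15, "rx": 0, "ry": 0.001, "rz": 0, "jaw": -1}
    - {"x": 0, "y": 0, "z": -15, "rx": 0, "ry": 0.001, "rz": 0, "jaw": -1}
    - {"x": 0, "y": 0, "z": -5, "rx": 0, "ry": 0, "rz": 0, "jaw": -1}
    - {"x": 0, "y": 0, "z": 0, "rx": 0, "ry": 0, "rz": 0, "jaw": -1}

```text
time: 23.58
eef_pos: [0.4534, 0.0096, 0.2136]
orientation: [-0.001, 0.981, 0.192, -0.002]
ft_force: [-0.1, 0.6, -2.0]
gripper_width: 0.0292
```

```bash
python3 - <<'E'
from h import *
st()
E
```

```text
t 23.57 tcp [453.3679   9.5736 213.5983] yaw 22.19 zax [-0.0052  0.0017 -1.    ] F [-0.0976  0.6135 -2.009 ] w 29.2
```

>>> arm_command:
  targets:
    - {"x": 1, "y": -0.2, "z": -8, "rx": -0.001, "ry": -0.005, "rz": 0, "jaw": -1}
    - {"x": 0.3, "y": 0, "z": -10, "rx": 0, "ry": 0, "rz": 0, "jaw": -1}
    - {"x": 0, "y": 0, "z": -10, "rx": 0, "ry": 0, "rz": 0, "jaw": -1}
    - {"x": 0, "y": 0, "z": -10, "rx": 0, "ry": 0, "rz": 0, "jaw": -1}
    - {"x": 0, "y": 0, "z": -5, "rx": 0, "ry": 0, "rz": 0, "jaw": -1}
    - {"x": 0, "y": 0, "z": 0, "rx": 0, "ry": 0, "rz": 0, "jaw": -1}

```text
time: 24.32
eef_pos: [0.455, 0.0094, 0.1679]
orientation: [-0.0, 0.981, 0.192, 0.001]
ft_force: [0.8, -0.1, -2.0]
gripper_width: 0.0291
```

```bash
python3 - <<'E'
from h import *
st()
E
```

```text
t 24.32 tcp [455.0391   9.3881 167.8552] yaw 22.19 zax [ 0.0009  0.0005 -1.    ] F [ 0.7853 -0.1251 -1.9544] w 29.1
```

Inside the fork with no contact. 30 mm left to the seat.

>>> arm_command:
  targets:
    - {"x": -0.2, "y": 0, "z": -7, "rx": 0, "ry": 0, "rz": 0, "jaw": -1}
    - {"x": 0, "y": 0, "z": -8, "rx": 0, "ry": 0, "rz": 0, "jaw": -1}
    - {"x": 0, "y": 0, "z": -6, "rx": 0, "ry": 0, "rz": 0, "jaw": -1}
    - {"x": 0, "y": 0, "z": -3, "rx": 0, "ry": 0, "rz": 0, "jaw": -1}
    - {"x": 0, "y": 0, "z": -1, "rx": 0, "ry": 0, "rz": 0, "jaw": -1}

```text
time: 24.95
eef_pos: [0.4553, 0.0093, 0.1416]
orientation: [0.0, 0.981, 0.192, 0.001]
ft_force: [-0.3, 0.5, -2.4]
gripper_width: 0.0294
```

>>> arm_command:
  targets:
    - {"x": 0, "y": 0, "z": -1, "rx": 0, "ry": 0, "rz": 0, "jaw": -1}
    - {"x": 0, "y": 0, "z": -1, "rx": 0, "ry": 0, "rz": 0, "jaw": -1}

```text
time: 25.2
eef_pos: [0.4556, 0.0093, 0.1397]
orientation: [0.0, 0.981, 0.192, 0.001]
ft_force: [0.0, -1.0, -1.3]
gripper_width: 0.0296
```

>>> arm_command:
  targets:
    - {"x": 0, "y": 0, "z": -1, "rx": 0, "ry": 0, "rz": 0, "jaw": -1}
    - {"x": 0, "y": 0, "z": -1, "rx": 0, "ry": 0, "rz": 0, "jaw": -1}

```text
time: 25.45
eef_pos: [0.4558, 0.0093, 0.1378]
orientation: [0.0, 0.981, 0.192, 0.002]
ft_force: [-0.1, 0.7, -1.8]
gripper_width: 0.0295
```

>>> arm_command:
  targets:
    - {"x": -0.5, "y": 0, "z": -0.7, "rx": 0, "ry": 0.001, "rz": 0, "jaw": -1}
    - {"x": 0, "y": 0, "z": -0.7, "rx": 0, "ry": 0, "rz": 0, "jaw": -1}

```text
time: 25.7
eef_pos: [0.4557, 0.0092, 0.1374]
orientation: [0.0, 0.981, 0.192, 0.002]
ft_force: [-1.9, 0.4, 7.2]
gripper_width: 0.0296
```

```bash
python3 - <<'E'
from h import *
st()
E
```

```text
t 25.70 tcp [455.6657   9.203  137.3531] yaw 22.19 zax [ 0.0034  0.0001 -1.    ] F [-1.8776  0.409   7.2461] w 29.6
```

Seated at the same height as when I took it (TCP z 0.1374, upward contact force). Release and rise.

>>> arm_command:
  targets:
    - {"x": 0, "y": 0, "z": 0.2, "rx": 0, "ry": 0, "rz": 0, "jaw": -0.1}
    - {"x": 0, "y": 0, "z": 0, "rx": 0, "ry": 0, "rz": 0, "jaw": 0.3}
    - {"x": 0, "y": 0, "z": 0, "rx": 0, "ry": 0, "rz": 0, "jaw": 1}
    - {"x": 0, "y": 0, "z": 0, "rx": 0, "ry": 0, "rz": 0, "jaw": 1}
    - {"x": 0, "y": 0, "z": 0, "rx": 0, "ry": 0, "rz": 0, "jaw": 1}
    - {"x": 0, "y": 0, "z": 0, "rx": 0, "ry": 0, "rz": 0, "jaw": 1}

```text
time: 26.45
eef_pos: [0.4562, 0.0091, 0.1377]
orientation: [0.0, 0.981, 0.192, 0.002]
ft_force: [-0.4, 0.1, -0.6]
gripper_width: 0.0855
```

>>> arm_command:
  targets:
    - {"x": 0, "y": 0, "z": 8, "rx": 0, "ry": 0, "rz": 0, "jaw": 1}
    - {"x": 0, "y": 0, "z": 15, "rx": 0, "ry": 0, "rz": 0, "jaw": 1}
    - {"x": 0, "y": 0, "z": 25, "rx": 0, "ry": 0, "rz": 0, "jaw": 1}
    - {"x": 0, "y": 0, "z": 30, "rx": 0, "ry": 0, "rz": 0, "jaw": 1}
    - {"x": 0, "y": 0, "z": 30, "rx": 0, "ry": 0, "rz": 0, "jaw": 1}
    - {"x": -8, "y": -20, "z": 25, "rx": 0, "ry": 0, "rz": 0, "jaw": 1}
    - {"x": -10, "y": -40, "z": 10, "rx": 0, "ry": 0, "rz": 0, "jaw": 1}
    - {"x": -10, "y": -40, "z": 0, "rx": 0, "ry": 0, "rz": 0, "jaw": 1}
    - {"x": 0, "y": 0, "z": 0, "rx": 0, "ry": 0, "rz": 0, "jaw": 1}
    - {"x": 0, "y": 0, "z": 0, "rx": 0, "ry": 0, "rz": 0, "jaw": 1}

```text
time: 27.7
eef_pos: [0.4276, -0.0929, 0.2906]
orientation: [0.002, 0.981, 0.193, 0.005]
ft_force: [0.1, -0.0, 1.3]
gripper_width: 0.0854
```

```bash
python3 - <<'E'
from fit import *
st(); t=eyes.get_image('top'); s=eyes.get_image('side'); cv2.imwrite('pics/tE.png',t[:,:,::-1]); cv2.imwrite('pics/sE.png',s[:,:,::-1])
ct,cs=cam('top'),cam('side'); t0=cv2.imread('pics/top0.png')[:,:,::-1].copy(); s0=cv2.imread('pics/side0.png')[:,:,::-1].copy()
for nm,a,b in (('before',t0,s0),('after',t,s)):
    ks=big(mask(b,'orange',(310,200,370,275))); print(nm,'side grip',cv2.minAreaRect(ks),cen(ks))
    kt=mask(a,'orange',(270,225,345,300)); print(' top grip',cen(big(kt)) if kt.any() else None, 'rack/beaker/cup ROI', [a[y0:y1,x0:x1].mean().round(2) for x0,y0,x1,y1 in ((262,115,346,160),(415,283,450,315),(184,270,215,302))])
    # bystander in side view: pixel diff
for nm,(x0,y0,x1,y1) in dict(rack=(175,190,255,285),cup=(290,390,340,445),beaker=(410,175,455,230)).items():
    print(nm,np.abs(s[y0:y1,x0:x1].astype(int)-s0[y0:y1,x0:x1]).mean())
# lid on rest: bright grey disc fits at top height .027
h,S,v=cv2.split(cv2.cvtColor(t,cv2.COLOR_RGB2HSV)); m=((S<60)&(v>50)).astype(np.uint8)*255; m[:165]=0;m[250:]=0;m[:,:168]=0;m[:,250:]=0
m=cv2.morphologyEx(m,cv2.MORPH_CLOSE,np.ones((9,9))); k=big(m)[:,0,:]; P=np.array([onz(ct,p,.027) for p in k]); f=circ(P,.065); print('lid',f.x,np.abs(f.fun).mean())
h,S,v=cv2.split(cv2.cvtColor(s,cv2.COLOR_RGB2HSV)); m=((S<60)&(v>50)).astype(np.uint8)*255; m[:310]=0;m[415:]=0;m[:,:165]=0;m[:,275:]=0
m=cv2.morphologyEx(m,cv2.MORPH_CLOSE,np.ones((9,9))); k=big(m)[:,0,:]
for z in (.022,.027,.032,.037): P=np.array([onz(cs,p,z) for p in k]); f=circ(P,.065); print('lid side',z,f.x,np.abs(f.fun).mean())
E
```

```text
t 27.70 tcp [427.6102 -92.8812 290.648 ] yaw 22.29 zax [ 0.011  -0.002  -0.9999] F [ 0.1142 -0.0363  1.3274] w 85.4
before side grip ((339.4277038574219, 241.30152893066406), (14.5331449508667, 27.291250228881836), 3.1798300743103027) [339.5741 241.5666]
 top grip [308.9266 251.6667] rack/beaker/cup ROI [np.float64(94.34), np.float64(129.61), np.float64(129.26)]
after side grip ((339.50225830078125, 240.46685791015625), (14.634180068969727, 27.605384826660156), 3.814074993133545) [339.5518 240.8433]
 top grip [nan nan] rack/beaker/cup ROI [np.float64(88.91), np.float64(127.39), np.float64(126.65)]
rack 22.546666666666667
cup 3.5476363636363635
beaker 2.1004713804713804
lid [0.5674 0.2577] 0.0012722338723239878
lid side 0.022 [0.5686 0.2579] 0.00045125973802300786
lid side 0.027 [0.5665 0.2595] 0.0006119046539333961
lid side 0.032 [0.5644 0.2611] 0.0009498432945651361
lid side 0.037 [0.5623 0.2626] 0.0013685165831952264h.py:31: RuntimeWarning: invalid value encountered in divide
  def cen(k): M=cv2.moments(k); return np.array([M['m10'],M['m01']])/M['m00']
```

The lid is home and the lifter is upright at its old pixel. The rack's side-view difference (22.5) could be the arm's shadow, so I check its outline.

```bash
python3 - <<'E'
from h import *
for f in ('side0','sE','s8'):
    im=cv2.imread(f'pics/{f}.png'); h,s,v=cv2.split(cv2.cvtColor(im,cv2.COLOR_BGR2HSV)); m=((h>105)&(h<128)&(s>120)).astype(np.uint8)*255
    z=np.zeros_like(m); z[185:290,170:258]=m[185:290,170:258]; k=big(z); print(f,cv2.boundingRect(k),cen(k),cv2.contourArea(k))
for f in ('top0','tE'):
    im=cv2.imread(f'pics/{f}.png'); h,s,v=cv2.split(cv2.cvtColor(im,cv2.COLOR_BGR2HSV)); m=((h>105)&(h<128)&(s>120)).astype(np.uint8)*255
    z=np.zeros_like(m); z[110:165,255:350]=m[110:165,255:350]; k=big(z); print(f,cv2.boundingRect(k),cen(k))
E
```

```text
side0 (179, 201, 70, 81) [216.3607 240.7164] 2641.5
sE (179, 201, 70, 81) [216.4558 242.516 ] 2408.0
s8 (179, 201, 70, 81) [216.3572 242.0304] 2489.5
top0 (268, 125, 72, 29) [305.2797 140.1774]
tE (268, 125, 72, 29) [305.7038 140.2666]
```

The rack's outline is identical to the start, so only the lighting changed. I'll hand in.

```bash
python3 -c "
from rig import r
print(r.hand_in())"
```

```text
the job is handed in; nothing more can be done
None
```

The lid is on the red rest, the lifter hangs upright in its holder, and the job was handed in at about 28 s. It reports no verdict.

**What I did:**
- **Hooking:** I took the small lifter from the blue holder and felt the lid's top with about 7 N. That put the hook's underside about 102 mm below the grip. I then slid the hook under the bar.
- **Carrying:** I lifted the lid clear, about 0.4 kg by the wrist force, carried it level to the rest and lowered it until the force fell back to the lifter's own weight.
- **Putting back:** I unhooked, set the lifter back in its fork at the same height I took it from, let go and moved away.

**Last checks:**
- **Lid:** its centre is within about 2 mm of the rest's centre. It reached the predicted seat height, and the close view just after unhooking showed it level in the ring. In the side-view fit, height was the weaker measure: it favoured 22 mm over the expected 27 mm, a difference within the calibration error.
- **Lifter:** the grip is back within 1 px of its starting place in the side view and upright. The top view was not usable here: the colour mask found no usable grip outline.
- **Bystanders:** the rack's outline is unchanged in both views, although its raw side-view pixels differed by 22.5 levels on average, probably from shadow. The cup and beaker show only small pixel differences in the side view.

I used all 12 pictures before the lifter went back, so the last checks are numeric only. The wrist force stayed far below the limits in every reading.

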